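Hold the paint chest's lid open

TASK

Get the painter's wooden chest ready: first push its open brush drawer fully home until it clicks in and stays shut, then lift the lid by the wooden peg on its front edge to about 50 degrees from closed. The lid has no stay and would fall shut, so finish while still holding it there with the gripper, steady, with the drawer still shut. Leave the other things on the table where they are.

Things in the scene. Friction and masses are not known exactly. Their poses are not given: they have to be found in the camera images.
- chest: Wooden painter's chest, fixed to the table, 200 deep (x) x 300 wide (y) x 96 mm high with the lid shut. Origin: centre of its underside, on the table; x from its front (x = -100 mm, roughly facing the robot) to its back, z up. Drawer in the lower half (front panel 272 wide, 10 to 50 mm above the table), paint tray above it, lid on top.
- drawer (a joint): How far the drawer is pulled out of the chest's front (towards the chest's -x), in m: 0 fully home, 0.09 at the most. It slides with 1 to 2 N of friction; in the last 17 mm a sprung ball resists with up to about 8 N in all, and once the drawer is within 8 mm of home the ball snaps it in and keeps it there. It comes to a hard stop at 0.
- drawer_pull (a point): Middle of the drawer's pull, a round steel bar 10 mm thick and 240 mm long along the chest's y, standing 35 mm in front of the drawer's front panel on a leg at each end, its axis 30 mm above the table. Moves with the drawer. Pushing anywhere on it moves the drawer; the lid's peg hangs over its middle, so push it some 95 mm to one side to keep the gripper clear of the peg.
- lid (a joint): Angle of the lid in rad: 0 shut and level, grows as its front edge rises; 50 degrees is 0.873. Free hinge: it falls shut when let go (below about 1.5). Lid 200 deep x 300 wide x 12 mm thick, about 0.4 to 0.75 kg: 2 to 4 N at the peg to lift it.
- lid_knob (a point): Grip point on the axis of the lid's peg, a round wooden peg 18 mm thick, 50 long, straight out (chest's -x) from the middle of the lid's front edge; 32 mm from the edge, 18 from the peg's end. 90 mm above the table when shut; moves with the lid, 232 mm from the hinge. Pinched from its two sides (across the chest's y) it can turn between the fingers as the lid rises.
- lid_hinge (a point): Middle of the lid's hinge line, which runs along the chest's y at its back edge, 84 mm above the table and 100 mm behind the chest's centre. The peg's axis lies 6 mm above this line when the lid is shut. Fixed to the chest.
- brush_jar: Bystander: white jar 72 mm across and 100 high full of brushes, about 220 mm high in all, beside the chest. Origin: centre of its underside.
- water_cup: Bystander: clear cup 72 mm across, 85 high, beside the chest. Origin: centre of its underside.
- tape_roll: Bystander: roll of paper tape lying flat, 90 mm across, 24 high, beside the chest. Origin: centre of its underside.
- paint_pot: Bystander: paint jar 60 mm across, 70 high, beside the chest. Origin: centre of its underside.
- tube_a: Bystander: paint tube lying flat, 127 long (x) x 36 x 20 mm, in front and to the left of the drawer. Origin: middle of its underside.
- tube_b: Bystander: paint tube like tube_a, in front and to the right of the drawer.
- palette_knife: Bystander: palette knife lying flat, 200 mm long, 20 high, to the right of the chest. Origin: under its middle.

How it is judged:
By the outcome, as a careful person would: the job done as asked, in the order asked, and still so for the second after the job is handed in, while the arm keeps its last pose, push and grip.
It also fails if it takes over 51 s, if anything falls off the work surface, if the arm or the gripper's body presses on something with over 40 N, if the wrist force passes 120 N, or if a joint passes its speed limit or range.

ROBOT

A 6-joint arm with a two-finger parallel gripper is mounted at the origin on the work surface. World frame = base frame: x ahead of the robot, y to its left, z up, the work surface at z = 0. Lengths are in m, angles in rad, forces in N, time in s.
With the tool pointing down it reaches from about 0.4 to 0.925 m from the base axis. Payload 3.4 kg.
Tool frame: the origin (TCP) lies at the very end of the fingers, on their centre line; the grasp point (between the pads) lies 19 mm behind it; z points along the fingers, y is the line along which they close (so a half turn about z gives the same grasp; the last joint's range is limited). The gripper opens to 85 mm and grips with 20 to 120 N. Pads are 22 mm wide; open, the fingers measure 114 mm over their backs; the gripper's body (76 mm by 85 mm) begins 54 mm behind the grasp point. The pads swing forward as they close: fully open they stand 13 mm farther back than shut.
Start: joints at [-1.417, 0.307, 1.506, -0, 1.328, -0.073], TCP at [0.129, -0.56, 0.208] pointing down, gripper open.
Joint ranges: [-3.12, 3.12], [-1.05, 2.28], [0.14, 2.33], [-1.42, 4.57], [0.1, 2.73], [-2.68, 2.68]. Speed limits (rad/s): [2.57, 2.57, 3.14, 3.14, 3.14, 3.14].

INTERFACE

Orientations are given as [roll, pitch, yaw] about the fixed x, y, z axes, in that order (R = Rz(yaw) Ry(pitch) Rx(roll)).
In Python, from cell import observe, camera, camera_params, sign_off, boxes_of, trace, tip_of gives the robot as it stands.
- The arm moves only by the tool send_rows, never from a script. Its argument "steps" is a list of rows, each a list of 2 entries, a list of its own where there are three numbers: the shift along the tool's x, y, z in mm, then the turn about the tool's z in rad. A call has 1 to 10 rows; each row shifts and turns the commanded pose from where the row before left it, along the tool's axes as they then stand; what a row does not reach is not made up. A row lasts 1/10 s, in which the tool goes at most 50 mm and 8.59 degrees, less where a joint would pass 70% of its speed; a pose out of reach is approached as far as the arm can. A call with a gripper value outside its range is refused whole. "claw" is the finger opening in mm, from 0 to 85.4, set as the call begins (left out, the last holds). The fingers move at their own pace and stop on an object; "newtons" is the grip in N (left out, the last holds). Time passes only in rows, so rows that do not move let the fingers close. It gives the time, the measured TCP pose, the force, the opening and the grip force at its end, in the units of the state.
- observe(): the state, without advancing time (a new reading comes with each control period).
- camera(name): name is "scene" or "side" or "wrist"; returns the picture (420x560x3 uint8, red, green, blue); there is no depth.
- camera_params(name): a dict with "fx", "fy", "cx", "cy" (pixels), "position" and "orientation" of the camera in the world. Camera axes: x right, y up, looking along -z (the intrinsics and any distortion apply to the point x, -y, -z); pixel columns grow to the right and rows downward; lengths in m; the calibration is good to about 2 mm. A picture is of the moment at which its call begins: read the wrist's pose just before it. camera_params takes no time and is no camera call; for the wrist camera it gives the pose at the moment of the call.
- sign_off(): hands the job in; it is judged then, once.
Trained networks look in the newest picture that a camera, given by its name, has taken for a name from the list of things; names that differ only in an ending like _2 or _b are one class to them, and where a whole thing is asked for, a point or a joint stands for the part that bears it (a point fixed in the world has none). Each returns a list of dicts, best first, with "p" (0 to 1); they miss things now and then, are a little off and sometimes report something else, mostly with a low value. They report only what shows in the picture. A call takes as long as a camera call.
- boxes_of(camera, query): "point" ([row, column] in pixels, amid what is visible of it).
- trace(camera, query): "region" (420x560 bool, what is visible of it) and "point" ([row, column] in pixels, amid what is visible of it).
- tip_of(camera, query): "point" ([row, column] in pixels: a listed point, or the origin of a listed thing).
The state is a dict: "clock": time; "joint_pos": joint angles; "qd": joint speeds; "joint_efforts": joint torques, N m; "ee_pos": TCP position; "tcp_rot": TCP orientation; "contact_force": force on the tool from outside, world axes, zero at the start; "torque": the same for the moment, N m; "gripper_width": opening from 0.0 (shut) to 1.0 (fully open); "finger_force": force on a finger pad.
Only numpy, scipy, OpenCV 4.12 (cv2) and the standard library are available. Lean on these libraries where they do the work, as an engineer would, in place of code of your own. Each camera call takes 0.05 s, during which the arm holds its last target. There are 200 camera calls.

## Working session

There is one attempt and no reset: what is moved stays moved. The work goes in short steps, Python scripts to look and compute and a tool call to move; the robot and the scene stay as the last step left them, time stands still between calls to the robot, and variables do not carry over. Pictures are saved under pics/ and viewed, at most 13 in all, crops included, and the job is handed in when it is done.

Besides the shell and the picture viewer there is one more tool, called after "Call:" by a JSON object that holds its "name" and its "arguments". send_rows: Moves the arm, as the interface text tells. Its arguments: {"type":"object","properties":{"steps":{"type":"array","items":{"type":"array"}},"claw":{"type":"number"},"newtons":{"type":"number"}},"required":["steps"]}

```bash
mkdir -p pics; ls; cat > h.py <<'E'
import numpy as np, cv2
from scipy.spatial.transform import Rotation as R
from cell import *
def rot(o):
    o=np.array(o,float)
    return o if o.shape==(3,3) else (R.from_quat(o) if o.size==4 else R.from_euler('xyz',o)).as_matrix()
def ray(p,pt):
    d=np.array([(pt[1]-p['cx'])/p['fx'],-(pt[0]-p['cy'])/p['fy'],-1.])
    return np.array(p['position']),rot(p['orientation'])@d
def onz(p,pt,z):
    o,d=ray(p,pt); return o+d*(z-o[2])/d[2]
def px(p,X):
    c=rot(p['orientation']).T@(np.array(X)-p['position']); return [p['cy']-p['fy']*c[1]/-c[2],p['cx']+p['fx']*c[0]/-c[2]]
E
python3 - <<'E'
from h import *
np.set_printoptions(precision=4,suppress=True)
print(observe())
ims=[]
for c in('scene','side'):
    im=camera(c); p=camera_params(c); print(c,p)
    cv2.imwrite(f'pics/{c}0.png',im[:,:,::-1])
    for q,z in(('drawer_pull',.03),('lid_knob',.09),('lid_hinge',.084),('chest',0),('brush_jar',0),('water_cup',0),('tape_roll',0),('paint_pot',0),('tube_a',0),('palette_knife',0)):
        for r in tip_of(c,q)[:2]: print(c,q,round(r['p'],2),np.round(r['point'],1),onz(p,r['point'],z))
E
```

```text
pics
{'clock': 0.0, 'joint_pos': array([-1.4175,  0.3076,  1.5077, -0.    ,  1.3284, -0.0735]), 'qd': array([-0.002 , -0.0004,  0.001 , -0.0009,  0.0001, -0.0007]), 'joint_efforts': array([  0.0022, -45.7557, -25.1914,   0.0004,   0.0132,  -0.    ]), 'ee_pos': array([ 0.1292, -0.5595,  0.2074]), 'tcp_rot': array([-3.1395, -0.0001,  0.2268]), 'contact_force': array([-0.9033, -0.4633, -0.1184]), 'torque': array([0.0043, 0.0345, 0.0106]), 'finger_force': 0.0, 'gripper_width': 0.9987248279921799}
scene {'fx': 427.6075036894516, 'fy': 427.6075036894516, 'cx': 278.35910130765217, 'cy': 205.01549550655085, 'position': array([ 0.9687, -0.4804,  0.7508]), 'orientation': array([0.7318, 0.0105, 0.63  ])}
scene drawer_pull 0.62 [180.3 269. ] [0.5161 0.0895 0.03  ]
scene lid_knob 0.71 [165.7 281. ] [0.5477 0.0953 0.09  ]
scene lid_hinge 0.72 [205.  381.5] [0.7854 0.1248 0.084 ]
scene chest 0.75 [214.6 331.5] [0.6823 0.1072 0.    ]
scene brush_jar 0.67 [159.5 371.5] [0.6683 0.3293 0.    ]
scene water_cup 0.59 [150.3 329.6] [0.5606 0.2974 0.    ]
scene water_cup 0.47 [292.6 304. ] [ 0.7447 -0.0999 
[... 561 characters left out ...]
8 0.03  ]
side lid_knob 0.7 [231.3 299.2] [0.5515 0.0788 0.09  ]
side lid_hinge 0.87 [240.9 203.5] [0.7859 0.1215 0.084 ]
side chest 0.8 [257.7 247.1] [ 0.6858  0.1043 -0.    ]
side chest 0.17 [227.8 300.5] [ 0.5495 -0.0092  0.    ]
side brush_jar 0.7 [338.1 239.3] [0.6727 0.3253 0.    ]
side water_cup 0.92 [334.3 288.9] [0.5619 0.3083 0.    ]
side tape_roll 0.68 [206.4 237.4] [ 0.7404 -0.079   0.    ]
side paint_pot 0.73 [194.1 273.8] [ 0.6371 -0.1384  0.    ]
side paint_pot 0.39 [201.9 236.1] [ 0.7472 -0.0972 -0.    ]
side tube_a 0.65 [337.7 342.4] [0.4412 0.3077 0.    ]
side tube_a 0.56 [193.7 306.4] [ 0.5374 -0.1473  0.    ]
side palette_knife 0.81 [179.9 260.8] [ 0.6842 -0.1993  0.    ]
```

View pics/scene0.png

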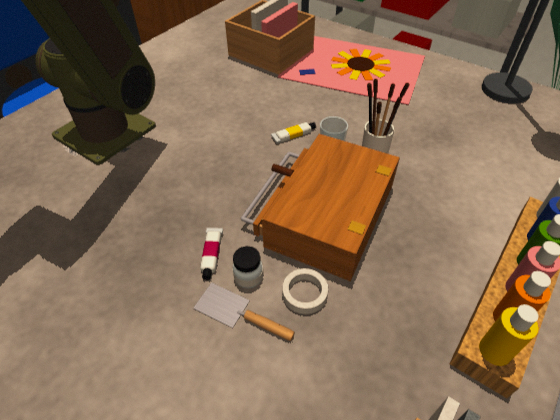

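View pics/side0.png

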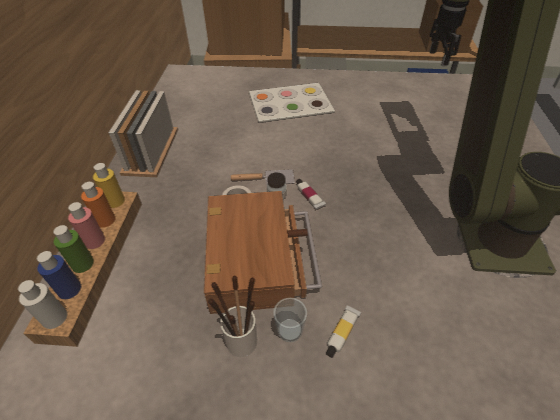

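```bash
cat >> h.py <<'E'
def c2w(q,P):
    x,y,a=q[:3]; P=np.atleast_2d(np.array(P,float)); c,s=np.cos(a),np.sin(a)
    return np.c_[x+c*P[:,0]-s*P[:,1],y+s*P[:,0]+c*P[:,1],P[:,2]]
def hull(p,q,pts):
    m=np.zeros((420,560),np.uint8)
    u=np.array([px(p,X)[::-1] for X in c2w(q,pts)],np.float32)
    cv2.fillConvexPoly(m,cv2.convexHull(np.round(u*16).astype(np.int32)),1,shift=4); return m>0
E
python3 - <<'E'
from h import *
from scipy.optimize import minimize
np.set_printoptions(precision=4,suppress=True)
lid=[(x,y,z) for x in(-.1,.1) for y in(-.15,.15) for z in(.084,.096)]
box=[(x,y,z) for x in(-.1,.1) for y in(-.15,.15) for z in(0,.096)]
D=[]
for c in('scene','side'):
    im=camera(c);p=camera_params(c)
    t=trace(c,'lid'); b=trace(c,'drawer_pull'); k=[tip_of(c,n)[0]['point'] for n in('lid_knob','lid_hinge','drawer_pull')]
    for r in trace(c,'tube_a')[:2]:
        v=np.argwhere(r['region']); w=np.array([onz(p,u,.01)[:2] for u in v]); rc=cv2.minAreaRect(w.astype(np.float32)*1000); print(c,'tube',r['p'],cv2.boxPoints(rc).round())
    print(c,'lid',t[0]['p'],t[0]['region'].sum(),'drw',b[0]['p'],b[0]['region'].sum())
    D.append((p,t[0]['region'],k,b[0]['region']))
def pts(q):
    e=[]
    for p,_,k,_ in D:
        for P,u in zip(c2w(q,[(-.132,0,.09),(.1,0,.084),(-.135-q[3],0,.03)]),k): e+=list(np.array(px(p,P))-u)
    return np.array(e)
def cost(q,w=1):
    s=0
    for p,m,_,_ in D:
        h=hull(p,q,lid); s+=1-(h&m).sum()/(h|m).sum()
    return s+w*.0002*(pts(q)**2).sum()
q0=[.686,.106,.15,.035]
a=minimize(lambda q:(pts(q)**2).sum(),q0,method='Nelder-Mead',options=dict(initial_simplex=np.array([q0]+[np.array(q0)+np.eye(4)[i]*.02 for i in range(4)])))
print('pts',a.x,pts(a.x))
b=minimize(cost,a.x,method='Nelder-Mead',options=dict(initial_simplex=np.array([a.x]+[a.x+np.eye(4)[i]*.015 for i in range(4)])))
print('all',b.x,cost(b.x,0),pts(b.x))
c=minimize(lambda q:cost(q,.05),b.x,method='Nelder-Mead',options=dict(initial_simplex=np.array([b.x]+[b.x+np.eye(4)[i]*.01 for i in range(4)])));print('mask',c.x)
q=b.x
for n,(p,_,_,_) in zip(('scene','side'),D):
    im=camera(n)[:,:,::-1].copy()
    for pl in ([(-.1,-.15,.096),(.1,-.15,.096),(.1,.15,.096),(-.1,.15,.096),(-.1,-.15,.096)],[(-.135-q[3],-.12,.03),(-.135-q[3],.12,.03)],[(-.1,0,.09),(-.15,0,.09)]):
        cv2.polylines(im,[np.array([px(p,X)[::-1] for X in c2w(q,pl)]).round().astype(np.int32)],False,(0,255,0),1)
    im=im[100:320,180:420]; cv2.imwrite(f'pics/o_{n}.png',cv2.resize(im,None,fx=1.6,fy=2))
a,b=[cv2.imread(f'pics/o_{n}.png') for n in('scene','side')]; cv2.imwrite('pics/o.png',np.hstack([a,b]))
E
```

```text
scene tube 0.97 [[396. 251.]
 [435. 229.]
 [499. 343.]
 [460. 365.]]
scene tube 0.69 [[ 480.  -96.]
 [ 559. -206.]
 [ 588. -184.]
 [ 510.  -75.]]
scene lid 0.7 9963 drw 0.84 880
side tube 0.89 [[397. 246.]
 [429. 231.]
 [487. 346.]
 [455. 362.]]
side tube 0.85 [[ 477.  -98.]
 [ 554. -210.]
 [ 585. -188.]
 [ 508.  -76.]]
side lid 0.86 7927 drw 0.96 1191
pts [0.6794 0.1091 0.1616 0.0326] [ 0.0856 -0.041  -0.5193 -1.0806  5.5173 -0.3598  4.0262  0.6132 -0.6504
 -1.7929  1.2043  1.6337]
all [0.6801 0.1073 0.1711 0.0323] 0.13236123820631507 [ 0.9882 -0.4683 -0.1687 -1.0006  6.5184 -0.7652  3.0882  0.2825 -0.9177
 -1.9632  0.1858  1.182 ]
mask [0.6801 0.1073 0.171  0.0327]
```

View pics/o.png

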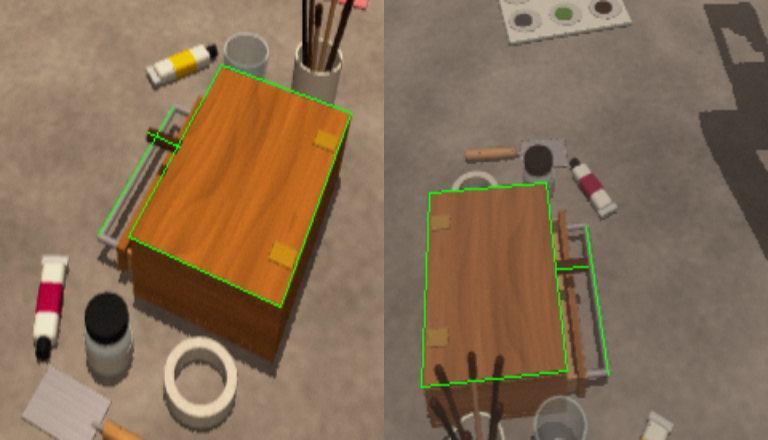

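Call:
{"name": "send_rows", "arguments": {"steps": [[[30,-15,0],0.056],[[40,-20,0],0],[[40,-20,0],0],[[40,-20,0],0],[[40,-20,0],0],[[40,-20,0],0],[[40,-20,0],0],[[40,-20,0],0],[[40,-20,0],0],[[40,-20,0],0]], "claw": 0, "newtons": 40}}

```text
clock: 2.9
ee_pos: [0.4807, -0.2991, 0.2085]
tcp_rot: [3.141, -0.0, 0.171]
contact_force: [0.5, -0.1, -0.1]
gripper_width: -0.0
finger_force: 0.0
```

Call:
{"name": "send_rows", "arguments": {"steps": [[[4,-30,0],0],[[5,-35,0],0],[[5,-35,0],0],[[5,-35,0],0],[[5,-35,0],0],[[5,-35,10],0],[[5,-33,20],0],[[5,-33,30],0],[[0,0,40],0],[[0,0,0],0]]}}

```text
clock: 3.9
ee_pos: [0.4673, -0.0251, 0.1047]
tcp_rot: [-3.139, 0.009, 0.173]
contact_force: [-0.1, -0.6, 0.1]
gripper_width: 0.004
finger_force: 0.0
```

Call:
{"name": "send_rows", "arguments": {"steps": [[[0,0,30],0],[[0,0,30],0],[[0,0,20],0],[[0,0,4],0],[[0,0,0],0]]}}

```text
clock: 4.4
ee_pos: [0.4724, -0.0273, 0.0249]
tcp_rot: [3.141, -0.0, 0.17]
contact_force: [-0.9, -0.5, 0.1]
gripper_width: -0.004
finger_force: 0.0
```

Call:
{"name": "send_rows", "arguments": {"steps": [[[15,0,6],0],[[15,0,0],0],[[10,0,0],0],[[6,0,0],0],[[6,0,0],0],[[6,0,0],0],[[4,0,0],0]]}}

```text
clock: 5.1
ee_pos: [0.5332, -0.016, 0.0184]
tcp_rot: [3.142, -0.0, 0.171]
contact_force: [0.1, 0.7, -0.5]
gripper_width: -0.003
finger_force: 0.0
```

Call:
{"name": "send_rows", "arguments": {"steps": [[[4,0,0],0],[[4,0,0],0],[[3,0,0],0]]}}

```text
clock: 5.4
ee_pos: [0.5438, -0.0143, 0.0183]
tcp_rot: [-3.142, 0.0, 0.171]
contact_force: [0.2, 0.3, -0.6]
gripper_width: 0.001
finger_force: 0.0
```

Call:
{"name": "send_rows", "arguments": {"steps": [[[3,0,0],0],[[2,0,0],0],[[2,0,0],0]]}}

```text
clock: 5.7
ee_pos: [0.5506, -0.013, 0.0183]
tcp_rot: [-3.142, 0.0, 0.171]
contact_force: [0.3, -0.3, 0.7]
gripper_width: 0.003
finger_force: 0.0
```

```bash
python3 - <<'E'
from h import *
q=(.680,.1073,.171)
L=[]
for n in('scene','side'):
    im=camera(n)[:,:,::-1].copy();p=camera_params(n)
    cv2.polylines(im,[np.array([px(p,X)[::-1] for X in c2w(q,[(-.135,-.12,.03),(-.135,.12,.03)])]).round().astype(np.int32)],False,(0,255,0),1)
    L.append(cv2.resize(im[120:290,200:350],None,fx=2.6,fy=2.6))
    t=tip_of(n,'drawer_pull')
    if t:
        w=onz(p,t[0]['point'],.03)-[.68,.1073,0]; print(t[0]['p'],R.from_euler('z',-.171).apply(w))
cv2.imwrite('pics/p.png',np.hstack(L))
s=observe(); print(s['ee_pos'],s['contact_force'])
E
```

```text
0.92 [-0.16665653  0.00968239  0.03      ]
0.56 [-0.16754389 -0.0055303   0.03      ]
[ 0.5503502  -0.01306512  0.01826647] [-0.18271357  0.41558948 -0.35442931]
```

View pics/p.png

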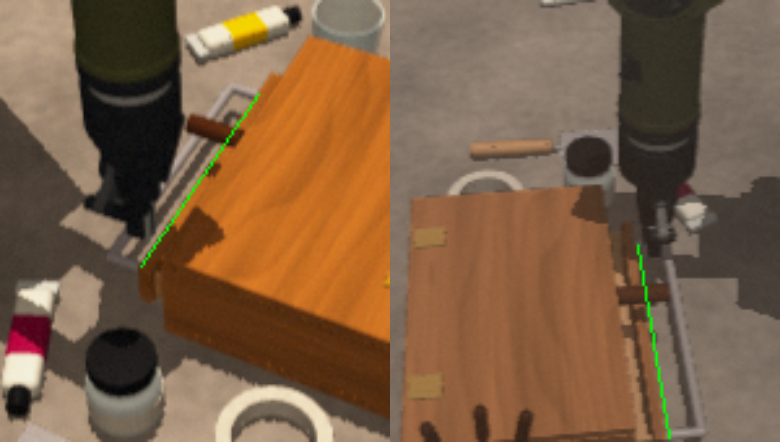

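```bash
python3 - <<'E'
from h import *
q=(.680,.1073,.171)
L=[]
s=observe()['ee_pos']
for n in('scene','side'):
    im=camera(n)[:,:,::-1].copy();p=camera_params(n)
    u=px(p,s); print(n,u, px(p,c2w(q,[-.1675,-.095,.03])[0]))
    r,c=[int(round(v)) for v in u]; im=im[r-60:r+40,c-50:c+50]
    im=cv2.resize(im,None,fx=3.9,fy=3.9,interpolation=cv2.INTER_CUBIC); cv2.circle(im,(197,236),4,(0,255,0),1); L.append(cv2.convertScaleAbs(im,alpha=1.6,beta=20))
cv2.imwrite('pics/p2.png',np.hstack(L))
E
```

```text
scene [np.float64(216.40412395153027), np.float64(253.9389610971321)] [np.float64(209.70352150674154), np.float64(246.45291878023804)]
side [np.float64(222.49600038443864), np.float64(300.4517124135198)] [np.float64(219.61993267462026), np.float64(307.52480362041393)]
```

View pics/p2.png

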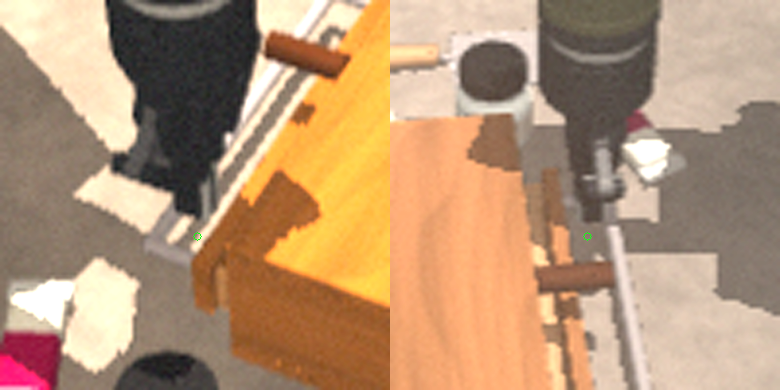

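```bash
python3 - <<'E'
from h import *
q=(.680,.1073,.171)
im=camera('wrist')[:,:,::-1].copy();p=camera_params('wrist');s=observe()
print(p['position'],p['orientation'],s['gripper_width'])
print(px(p,s['ee_pos']))
cv2.polylines(im,[np.array([px(p,X)[::-1] for X in c2w(q,[(-.1675,-.12,.03),(-.1675,.12,.03)])]).round().astype(np.int32)],False,(0,255,0),1)
cv2.imwrite('pics/w.png',cv2.convertScaleAbs(im,alpha=1.6,beta=20))
P=[camera_params(n) for n in('scene','side')]
A=[];b=[]
for pp,u in zip(P,[(211.1,251.4),(218.4,301.3)]):
    o,d=ray(pp,u); d/=np.linalg.norm(d); M=np.eye(3)-np.outer(d,d); A.append(M); b.append(M@o)
print(np.linalg.lstsq(np.vstack(A),np.hstack(b),rcond=None)[0])
E
```

```text
[ 0.61558381 -0.00166463  0.18459282] [-2.62565001e-01 -5.20292721e-04 -1.39916951e+00] 0.0016849605442656756
[np.float64(255.62613898458528), np.float64(282.35265658145244)]
[ 0.54722387 -0.01460495  0.03494066]
```

View pics/w.png

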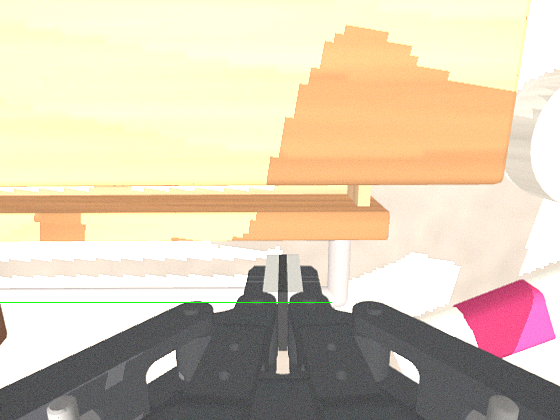

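```bash
python3 - <<'E'
from h import *
q=(.680,.1073,.171)
p=camera_params('wrist');print(p['fx'])
print('pred lid corner',px(p,c2w(q,[-.1,-.15,.096])[0]),px(p,c2w(q,[-.1,-.15,.084])[0]))
for d in(.02,.025,.0325):
  print(d,'panel top right front',px(p,c2w(q,[-.1-d,-.136,.05])[0]),'bar end',px(p,c2w(q,[-.135-d,-.12,.03])[0]),'back edge z=.05',px(p,c2w(q,[-.09-d,-.136,.05])[0]))
E
```

```text
356.87180207389156
pred lid corner [np.float64(191.61658484708173), np.float64(494.01676416027476)] [np.float64(183.22441518580925), np.float64(469.9129703550165)]
0.02 panel top right front [np.float64(218.27706012652408), np.float64(383.13859277716926)] bar end [np.float64(278.1835224441445), np.float64(332.1314837954481)] back edge z=.05 [np.float64(193.2551616734028), np.float64(385.06025884640695)]
0.025 panel top right front [np.float64(230.4429472852375), np.float64(382.204260292411)] bar end [np.float64(287.85389464730605), np.float64(331.74401269442575)] back edge z=.05 [np.float64(205.8832861138342), np.float64(384.09042682903413)]
0.0325 panel top right front [np.float64(248.2780522463555), np.float64(380.8345354448226)] bar end [np.float64(302.08502943511013), np.float64(331.1738016054229)] back edge z=.05 [np.float64(224.38809491707156), np.float64(382.6692691474324)]
```

Call:
{"name": "send_rows", "arguments": {"steps": [[[0,0,-10],0],[[0,0,-20],0],[[0,0,-30],0],[[-10,0,-20],0],[[-30,0,0],0],[[-40,0,0],0],[[0,0,0],0]]}}

```text
clock: 6.75
ee_pos: [0.464, -0.0263, 0.0982]
tcp_rot: [-3.14, 0.008, 0.17]
contact_force: [-0.9, 1.2, 0.4]
gripper_width: -0.002
finger_force: 0.0
```

```bash
python3 - <<'E'
from h import *
q=(.680,.1073,.171)
L=[];s=observe()['ee_pos'];print(s)
for n in('scene','side'):
    im=camera(n)[:,:,::-1].copy();p=camera_params(n)
    u=px(p,s); print(u)
    for d,c in((0.0325,(0,255,0)),):
        cv2.polylines(im,[np.array([px(p,X)[::-1] for X in c2w(q,[(-.135-d,-.12,.03),(-.135-d,.12,.03)])]).round().astype(np.int32)],False,c,1)
    im[int(round(u[0])),int(round(u[1]))]=(0,0,255)
    L.append(cv2.convertScaleAbs(cv2.resize(im[130:280,205:335],None,fx=3,fy=3,interpolation=cv2.INTER_NEAREST),alpha=1.5,beta=15))
cv2.imwrite('pics/r.png',np.hstack(L))
E
```

```text
[ 0.46404091 -0.02633466  0.09821445]
[np.float64(178.776499352574), np.float64(217.06734678631437)]
[np.float64(200.7586051714379), np.float64(333.9549693649433)]
```

View pics/r.png

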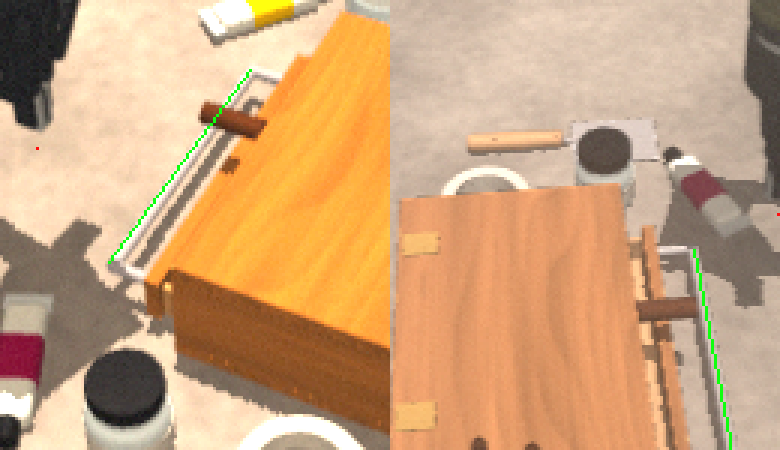

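```bash
python3 - <<'E'
from h import *
q=(.680,.1073,.171)
P=[camera_params(n) for n in('scene','side')]
A=[];b=[]
for pp,u in zip(P,[(173.3,217.7),(197.7,332)]):
    o,d=ray(pp,u); d/=np.linalg.norm(d); M=np.eye(3)-np.outer(d,d); A.append(M); b.append(M@o)
X=np.linalg.lstsq(np.vstack(A),np.hstack(b),rcond=None)[0]
print(X,[px(pp,X) for pp in P])
for n in('scene','side'):
    camera(n);p=camera_params(n)
    best=None
    for r in trace(n,'drawer_pull')[:1]:
        # drawer mask: outermost edge vs bar model
        m=r['region']
        for d in np.arange(.01,.045,.0025):
            l=np.zeros((420,560),np.uint8); u=np.array([px(p,Y)[::-1] for Y in c2w(q,[(-.135-d,-.11,.03),(-.135-d,.11,.03)])]).round().astype(np.int32)
            cv2.line(l,tuple(map(int,u[0])),tuple(map(int,u[1])),1); print(n,round(d,4),round((m&(l>0)).sum()/l.sum(),2))
E
```

```text
[ 0.46864122 -0.02366271  0.11374161] [[np.float64(173.77814820327163), np.float64(218.6562705538569)], [np.float64(197.2740952086004), np.float64(332.75715057257787)]]
scene 0.01 0.02
scene 0.0125 0.02
scene 0.015 0.0
scene 0.0175 0.0
scene 0.02 0.08
scene 0.0225 0.52
scene 0.025 0.78
scene 0.0275 0.85
scene 0.03 0.85
scene 0.0325 0.62
scene 0.035 0.13
scene 0.0375 0.0
scene 0.04 0.0
scene 0.0425 0.0
```

Call:
{"name": "send_rows", "arguments": {"steps": [[[0,0,30],0],[[0,0,30],0],[[0,0,20],0],[[5,0,6],0],[[5,0,4],0],[[5,0,2],0],[[0,0,0],0]]}}

```text
clock: 7.75
ee_pos: [0.4889, -0.0242, 0.0069]
tcp_rot: [3.141, -0.003, 0.171]
contact_force: [0.1, -0.5, 0.2]
gripper_width: -0.001
finger_force: 0.0
```

Call:
{"name": "send_rows", "arguments": {"steps": [[[10,0,1],0],[[10,0,0],0],[[10,0,0],0],[[6,0,0],0],[[5,0,0],0]]}}

```text
clock: 8.25
ee_pos: [0.5274, -0.0171, 0.0055]
tcp_rot: [3.141, 0.0, 0.171]
contact_force: [-1.4, -0.3, 2.2]
gripper_width: 0.005
finger_force: 1.2
```

Call:
{"name": "send_rows", "arguments": {"steps": [[[4,0,0],0],[[4,0,0],0]]}}

```text
clock: 8.45
ee_pos: [0.5334, -0.0159, 0.0052]
tcp_rot: [-3.141, 0.003, 0.171]
contact_force: [-6.8, -3.8, 7.2]
gripper_width: -0.005
finger_force: 4.5
```

```bash
python3 - <<'E'
from h import *
q=(.680,.1073,.171)
L=[];s=observe();print(s['ee_pos'],s['contact_force'])
s=s['ee_pos']
for n in('scene','side'):
    im=camera(n)[:,:,::-1].copy();p=camera_params(n)
    u=px(p,s);r,c=[int(round(v)) for v in u]
    im[r,c]=(0,0,255)
    L.append(cv2.convertScaleAbs(cv2.resize(im[r-60:r+40,c-50:c+50],None,fx=4,fy=4,interpolation=cv2.INTER_NEAREST),alpha=1.5,beta=15))
cv2.imwrite('pics/s.png',np.hstack(L))
E
```

```text
[ 0.533376   -0.0159196   0.00517623] [-6.77949895 -3.75998872  7.1984025 ]
```

View pics/s.png

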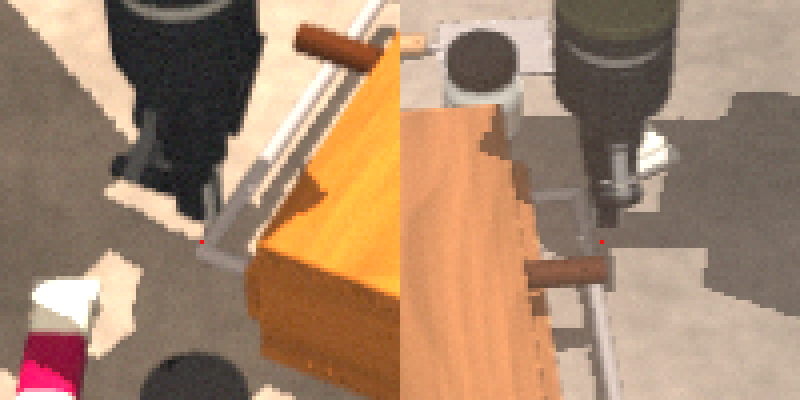

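Call:
{"name": "send_rows", "arguments": {"steps": [[[-6,0,0],0],[[-4,0,2],0],[[0,0,2],0],[[0,0,0],0]]}}

```text
clock: 8.95
ee_pos: [0.5247, -0.0175, 0.001]
tcp_rot: [-3.141, 0.0, 0.171]
contact_force: [-0.6, 0.6, -0.1]
gripper_width: 0.0
finger_force: 0.0
```

Call:
{"name": "send_rows", "arguments": {"steps": [[[0,0,3],0],[[0,0,2],0],[[0,0,0],0]]}}

```text
clock: 9.25
ee_pos: [0.5248, -0.0174, -0.0041]
tcp_rot: [-3.141, 0.0, 0.171]
contact_force: [-0.8, 0.1, 0.3]
gripper_width: -0.002
finger_force: 0.0
```

Call:
{"name": "send_rows", "arguments": {"steps": [[[5,0,1],0],[[5,0,0],0],[[4,0,0],0],[[4,0,0],0]]}}

```text
clock: 9.65
ee_pos: [0.5358, -0.0151, -0.0054]
tcp_rot: [-3.141, 0.013, 0.172]
contact_force: [-12.5, -6.5, 8.9]
gripper_width: 0.002
finger_force: 6.9
```

```bash
python3 - <<'E'
from h import *
q=(.680,.1073,.171)
s=observe();print(s['ee_pos'],s['contact_force'],s['torque'])
L=[]
for n in('scene','side','wrist'):
    im=camera(n)[:,:,::-1].copy();p=camera_params(n)
    t=tip_of(n,'drawer_pull')
    if t:print(n,t[0]['p'],R.from_euler('z',-.171).apply(onz(p,t[0]['point'],.03)-[.68,.1073,0]))
    if n!='wrist':
        for Pts in ([(-.135,-.12,.03),(-.135,.12,.03)],):
            cv2.polylines(im,[np.array([px(p,X)[::-1] for X in c2w(q,Pts)]).round().astype(np.int32)],False,(0,255,0),1)
        im=im[140:260,215:345]; im=cv2.resize(im,(400,300))
    else: im=cv2.resize(im,(400,300))
    L.append(cv2.convertScaleAbs(im,alpha=1.4,beta=15))
cv2.imwrite('pics/t.png',np.vstack([np.hstack(L[:2]),np.hstack([L[2],L[2]*0])]))
E
```

```text
[ 0.53581891 -0.01509334 -0.00543699] [-12.49000207  -6.45305048   8.85254828] [-0.88466597  1.96283086 -0.07308919]
scene 0.74 [-0.14672465  0.00620503  0.03      ]
side 0.64 [-0.13686491 -0.06496446  0.03      ]
wrist 0.86 [-0.14437406 -0.00208855  0.03      ]
```

View pics/t.png

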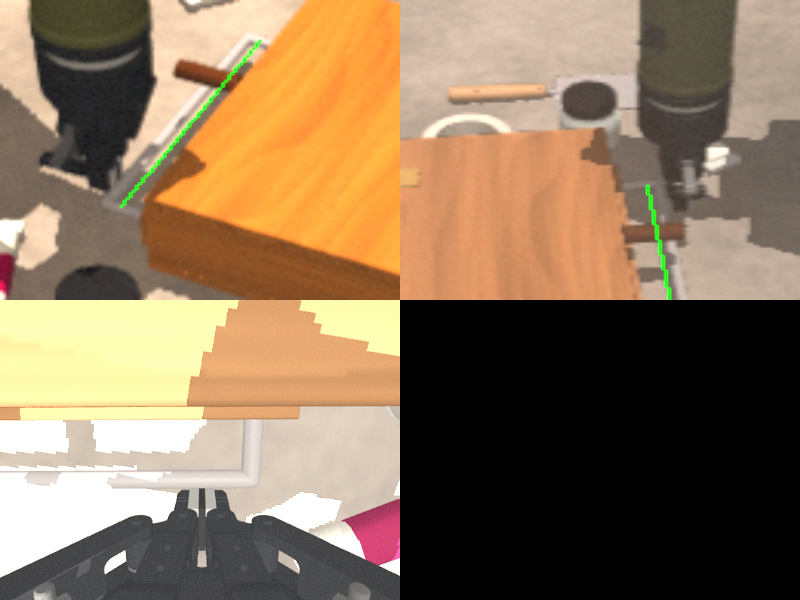

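Call:
{"name": "send_rows", "arguments": {"steps": [[[2,0,0],0],[[2,0,0],0],[[0,0,0],0]]}}

```text
clock: 10.25
ee_pos: [0.5443, -0.0137, -0.0052]
tcp_rot: [-3.141, 0.004, 0.171]
contact_force: [-3.3, 0.3, -1.5]
gripper_width: 0.0
finger_force: 1.5
```

Call:
{"name": "send_rows", "arguments": {"steps": [[[2,0,0],0],[[2,0,0],0],[[1,0,0],0]]}}

```text
clock: 10.55
ee_pos: [0.5482, -0.0131, -0.0052]
tcp_rot: [-3.141, 0.007, 0.172]
contact_force: [-8.5, -2.5, 4.5]
gripper_width: 0.003
finger_force: 4.9
```

Call:
{"name": "send_rows", "arguments": {"steps": [[[-10,0,0],0],[[-20,0,0],0],[[-10,0,-20],0],[[0,0,-35],0],[[0,0,-40],0],[[0,0,-40],0],[[0,-10,-30],0],[[0,-25,0],0],[[0,-30,0],0],[[0,-30,0],0]], "claw": 60}}

```text
clock: 11.55
ee_pos: [0.4977, 0.0749, 0.1616]
tcp_rot: [3.141, -0.005, 0.17]
contact_force: [-0.2, 0.2, 0.1]
gripper_width: 0.702
finger_force: 0.0
```

```bash
python3 - <<'E'
from h import *
q=(.680,.1073,.171)
W=R.from_euler('z',-.171)
s=observe();print(s['ee_pos'],W.apply(s['ee_pos']-np.array([.68,.1073,0])),s['tcp_rot'],s['gripper_width'])
for n in('scene','side','wrist'):
    im=camera(n)[:,:,::-1].copy();p=camera_params(n)
    for k,z in(('drawer_pull',.03),('lid_knob',.09)):
        t=tip_of(n,k)
        if t:print(n,k,t[0]['p'],t[0]['point'],W.apply(onz(p,t[0]['point'],z)-[.68,.1073,0]))
    m=trace(n,'drawer_pull')
    if m and n!='wrist':
        m=m[0]['region'];o=[]
        for d in np.arange(-.005,.02,.0025):
            l=np.zeros((420,560),np.uint8); u=np.array([px(p,Y)[::-1] for Y in c2w(q,[(-.135-d,-.11,.03),(-.135-d,.11,.03)])]).round().astype(int).tolist()
            cv2.line(l,u[0],u[1],1); o.append((round(d*1000,1),round((m&(l>0)).sum()/l.sum(),2)))
        print(n,o)
    if n=='wrist': cv2.imwrite('pics/w2.png',im)
E
```

```text
[0.49772284 0.07493373 0.16161873] [-0.18512636 -0.0008765   0.16161873] [ 3.14147124 -0.005283    0.16970949] 0.7023556103706948
scene drawer_pull 0.74 [184.6, 284.7] [-0.12447563  0.01358615  0.03      ]
scene lid_knob 0.72 [171.0, 283.3] [-0.12012846 -0.00271284  0.09      ]
scene [(np.float64(-5.0), np.float64(0.87)), (np.float64(-2.5), np.float64(0.87)), (np.float64(0.0), np.float64(0.87)), (np.float64(2.5), np.float64(0.79)), (np.float64(5.0), np.float64(0.0)), (np.float64(7.5), np.float64(0.0)), (np.float64(10.0), np.float64(0.0)), (np.float64(12.5), np.float64(0.0)), (np.float64(15.0), np.float64(0.0)), (np.float64(17.5), np.float64(0.0))]
side drawer_pull 0.93 [248.6, 300.0] [-0.13403322  0.00263014  0.03      ]
side lid_knob 0.83 [229.1, 300.6] [-0.13582295 -0.0129562   0.09      ]
side [(np.float64(-5.0), np.float64(0.06)), (np.float64(-2.5), np.float64(0.59)), (np.float64(0.0), np.float64(0.86)), (np.float64(2.5), np.float64(0.83)), (np.float64(5.0), np.float64(0.49)), (np.float64(7.5), np.float64(0.01)), (np.float64(10.0), np.float64(0.0)), (np.float64(12.5), np.float64(0.0)), (np.float64(15.0), np.float64(0.0)), (np.float64(17.5), np.float64(0.0))]
wrist lid_knob 0.63 [134.6, 284.3] [-0.130889   -0.00378629  0.09      ]
```

View pics/w2.png

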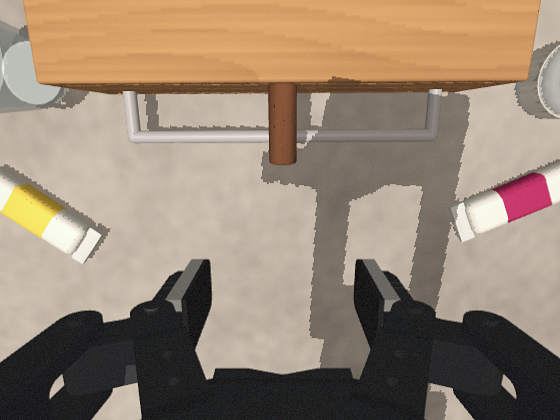

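Call:
{"name": "send_rows", "arguments": {"steps": [[[15,0,0],0],[[20,0,0],0],[[16,0,5],0],[[0,0,30],0],[[0,0,30],0],[[0,0,25],0],[[0,0,10],0],[[0,0,0],0],[[0,0,0],0]]}}

```text
clock: 13.05
ee_pos: [0.5473, 0.0827, 0.0607]
tcp_rot: [3.142, -0.001, 0.171]
contact_force: [-0.2, 0.4, -0.4]
gripper_width: 0.7
finger_force: 0.0
```

```bash
python3 - <<'E'
from h import *
W=R.from_euler('z',-.171)
s=observe();print(W.apply(s['ee_pos']-np.array([.68,.1073,0])),s['contact_force'])
L=[]
for n in('scene','wrist'):
    im=camera(n)[:,:,::-1].copy()
    L.append(cv2.resize(im[120:240,200:360] if n=='scene' else im,(400,300)))
cv2.imwrite('pics/k.png',np.hstack(L))
E
```

```text
[-0.13499722 -0.00164139  0.06072791] [-0.20181729  0.37844593 -0.37730771]
```

View pics/k.png

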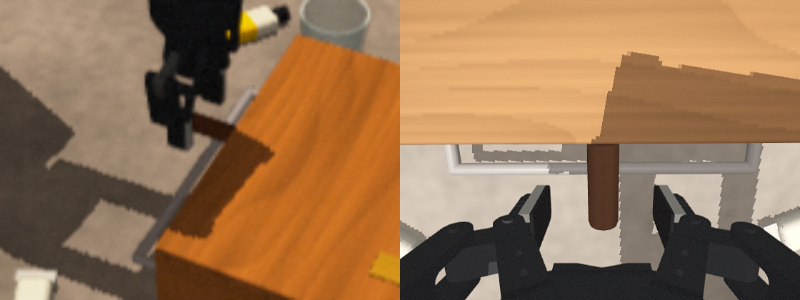

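Call:
{"name": "send_rows", "arguments": {"steps": [[[4,0,3],0],[[0,0,0],0],[[0,0,0],0],[[0,0,0],0],[[0,0,0],0],[[0,0,0],0],[[0,0,0],0],[[0,0,0],0]], "claw": 5, "newtons": 45}}

```text
clock: 13.95
ee_pos: [0.5508, 0.0826, 0.058]
tcp_rot: [3.14, -0.001, 0.171]
contact_force: [-0.2, -4.5, 5.8]
gripper_width: 0.197
finger_force: 44.2
```

```bash
python3 - <<'E'
from h import *
th=np.radians(np.arange(0,52,5)); x=-.232*np.cos(th)+.006*np.sin(th); z=.232*np.sin(th)+.006*np.cos(th)
print(np.c_[np.diff(x),-np.diff(z)].round(4)*1000)
W=R.from_euler('z',-.171); print(W.apply(observe()['ee_pos']-np.array([.68,.1073,0])))
E
```

```text
[[  1.4 -20.2]
 [  3.2 -20. ]
 [  4.9 -19.6]
 [  6.6 -19.1]
 [  8.2 -18.5]
 [  9.8 -17.7]
 [ 11.3 -16.8]
 [ 12.7 -15.7]
 [ 14.1 -14.6]
 [ 15.3 -13.3]]
[-0.13150018 -0.00235819  0.05801629]
```

Call:
{"name": "send_rows", "arguments": {"steps": [[[0,0,-5],0],[[1,0,-7],0],[[1,0,-8],0],[[1,0,-10],0],[[2,0,-10],0],[[0,0,0],0]]}}

```text
clock: 14.55
ee_pos: [0.5569, 0.0836, 0.098]
tcp_rot: [3.14, -0.003, 0.171]
contact_force: [5.3, -3.3, -4.7]
gripper_width: 0.189
finger_force: 44.0
```

Call:
{"name": "send_rows", "arguments": {"steps": [[[2,0,-10],0],[[3,0,-10],0],[[3,0,-10],0],[[4,0,-9],0],[[4,0,-9],0],[[4,0,-9],0],[[0,0,0],0]]}}

```text
clock: 15.25
ee_pos: [0.5776, 0.0873, 0.1546]
tcp_rot: [3.141, -0.004, 0.171]
contact_force: [7.7, -3.5, -5.8]
gripper_width: 0.191
finger_force: 44.1
```

```bash
cat > ang.py <<'E'
from h import *
q=(.680,.1073,.171)
W=R.from_euler('z',-.171); s=observe()
l=W.apply(s['ee_pos']-np.array([.68,.1073,0])); print(l,s['gripper_width'],W.apply(s['contact_force']))
print('arm angle',np.degrees(np.arctan2(l[2]+.034-.084,.1-l[0])-np.arctan2(.006,.232)))
for n in('scene','side'):
    camera(n);p=camera_params(n); t=trace(n,'lid')
    k=tip_of(n,'lid_knob'); print(n,'knob',k[0]['p'] if k else None,k[0]['point'] if k else None)
    if t:
        m=t[0]['region'];o=[]
        for a in range(0,75,1):
            c,si=np.cos(np.radians(a)),np.sin(np.radians(a))
            P=[(.1-(.1-x)*c+h*si,y,.084+(.1-x)*si+h*c) for x in(-.1,.1) for y in(-.15,.15) for h in(0,.012)]
            h=hull(p,q,P); o.append(((h&m).sum()/(h|m).sum(),a))
        print(n,'p',t[0]['p'],sorted(o)[-3:])
    if k:
        o,d=ray(p,k[0]['point'])
        o2=W.apply(o-[.68,.1073,0]);d2=W.apply(d); u=-o2[1]/d2[1]; X=o2+u*d2; print('knob in plane y=0',X, np.degrees(np.arctan2(X[2]-.084,.1-X[0]))-1.5)
E
python3 ang.py
```

```text
[-0.10433619 -0.00225525  0.15456158] 0.1909259953605223 [ 6.96301365 -4.73670977 -5.76270003]
arm angle 25.617980310506265
scene knob 0.79 [138.5, 290.1]
scene p 0.84 [(np.float64(0.958571817934042), 26), (np.float64(0.9613319989081976), 24), (np.float64(0.9651364424568769), 25)]
knob in plane y=0 [-0.10564322  0.          0.18584144] 24.846161964427633
side knob 0.97 [203.8, 291.1]
side p 0.87 [(np.float64(0.9386839481555334), 24), (np.float64(0.9388881917430041), 26), (np.float64(0.9422522861079795), 25)]
knob in plane y=0 [-0.10908096  0.          0.19818361] 27.139902682494856
```

Call:
{"name": "send_rows", "arguments": {"steps": [[[5,0,-9],0],[[6,0,-9],0],[[6,0,-8],0],[[6,0,-8],0],[[6,0,-8],0],[[7,0,-8],0],[[7,0,-7],0],[[7,0,-7],0],[[0,0,0],0]]}}

```text
clock: 16.45
ee_pos: [0.6257, 0.0958, 0.2169]
tcp_rot: [3.141, -0.001, 0.17]
contact_force: [5.0, -3.6, -8.7]
gripper_width: 0.185
finger_force: 44.1
```

```bash
python3 ang.py
```

```text
[-0.05546343 -0.00205242  0.21689941] 0.18511604215949676 [ 4.31961509 -4.42975743 -8.7464391 ]
arm angle 45.55028780531621
scene knob 0.89 [121.5, 311.8]
scene p 0.71 [(np.float64(0.9554621045589219), 43), (np.float64(0.9588094095055208), 44), (np.float64(0.9613940502551266), 45)]
knob in plane y=0 [-0.05997798  0.          0.24379242] 43.466750959174746
side knob 0.76 [182.7, 268.4]
side p 0.87 [(np.float64(0.9134199134199135), 45), (np.float64(0.9242053789731052), 43), (np.float64(0.9287480680061824), 44)]
knob in plane y=0 [-0.05929288  0.          0.26872256] 47.72762526827869
```

~45°. Now the last 5–6°.

Call:
{"name": "send_rows", "arguments": {"steps": [[[6,0,-6],0],[[6,0,-6],0],[[5,0,-4],0],[[0,0,0],0],[[0,0,0],0],[[0,0,0],0]]}}

```text
clock: 17.35
ee_pos: [0.641, 0.0985, 0.231]
tcp_rot: [3.141, 0.002, 0.17]
contact_force: [6.0, -2.0, -10.1]
gripper_width: 0.185
finger_force: 44.1
```

```bash
python3 ang.py; python3 - <<'E'
from h import *
q=(.680,.1073,.171)
for n in('scene','side'):
    camera(n);p=camera_params(n)
    for k,z in(('drawer_pull',.03),('tube_a',0),('water_cup',0),('brush_jar',0),('paint_pot',0)):
        for t in tip_of(n,k)[:2]:
            w=onz(p,t['point'],z); print(n,k,round(t['p'],2),w.round(3), R.from_euler('z',-.171).apply(w-[.68,.1073,0]).round(3) if k=='drawer_pull' else '')
E
```

```text
[-0.03996036 -0.00197954  0.23101054] 0.18459625352548148 [  5.56712999  -3.02027754 -10.07850911]
arm angle 50.80675059414458
scene knob 0.91 [115.6, 319.5]
scene p 0.84 [(np.float64(0.9529683112715603), 49), (np.float64(0.9551574045956068), 51), (np.float64(0.9604090724989874), 50)]
knob in plane y=0 [-0.04513986  0.          0.26230093] 49.35385058796206
side knob 0.79 [181.5, 263.4]
side p 0.87 [(np.float64(0.8910245696139061), 48), (np.float64(0.9017350970623604), 50), (np.float64(0.9088581669226831), 49)]
knob in plane y=0 [-0.04874021  0.          0.27320604] 50.3281126871991
scene drawer_pull 0.61 [0.548 0.084 0.03 ] [-0.134 -0.     0.03 ]
scene tube_a 0.91 [0.439 0.304 0.   ] 
scene tube_a 0.55 [ 0.525 -0.132  0.   ] 
scene water_cup 0.66 [ 0.524 -0.136 -0.   ] 
scene paint_pot 0.91 [ 0.622 -0.134 -0.   ] 
scene paint_pot 0.17 [0.68  0.118 0.   ] 
side drawer_pull 0.68 [0.548 0.082 0.03 ] [-0.134 -0.003  0.03 ]
side tube_a 0.88 [0.446 0.303 0.   ] 
side tube_a 0.58 [ 0.536 -0.133  0.   ] 
side water_cup 0.59 [0.561 0.302 0.   ] 
side brush_jar 0.88 [0.672 0.328 0.   ] 
side paint_pot 0.87 [ 0.64 -0.12 -0.  ] 
side paint_pot 0.22 [0.556 0.297 0.   ]
```

Call:
{"name": "send_rows", "arguments": {"steps": [[[0,0,0],0],[[0,0,0],0],[[0,0,0],0],[[0,0,0],0],[[0,0,0],0],[[0,0,0],0]]}}

```text
clock: 18.85
ee_pos: [0.6409, 0.0986, 0.231]
tcp_rot: [3.141, 0.002, 0.17]
contact_force: [7.4, -2.4, -10.6]
gripper_width: 0.182
finger_force: 44.1
```

```bash
python3 -c "
from cell import *
s=observe();print(s['ee_pos'],s['gripper_width'],s['contact_force']);print(sign_off())"
```

```text
[0.64092734 0.09857711 0.23101424] 0.18187034775515007 [  7.44653339  -2.38450178 -10.56057124]
the job is handed in; nothing more can be done
None
```

The job is handed in at about 19 s: the drawer is pushed fully home, and the gripper is holding the lid steady at about 50° by its peg. My first push at the drawer rode over the pull bar because the fingertips sit about 15 mm higher than reported, so I repeated it lower. The bystanders I checked are where they were to within the cameras' error, but I did not recheck the tape roll and palette knife.

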